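Index the sorting carousel and tip a batch of bit cases down the chute

TASK

Turn the round sorting bin by its knob until its one double-width compartment is squarely under the end of the chute, then raise the tipping pan by its handle until both bit cases slide down the chute into that compartment, without touching the cases. Lower the pan flat again, and log the batch: after the cases have landed, press the dome key on the key box just until it clicks, not down to its stop, and let it go. Leave the bin as it is turned and do not shift the glue bottle.

Things in the scene. Friction and masses are not known exactly. Their poses are not given: they have to be found in the camera images.
- knob (a point): centre of the black grip bar of the knob, on the vertical turning axis of the round grey sorting bin. The bar is 60 mm long, 18 mm wide (grasp across this) and 34 mm high; its top is 17 mm above this point, its underside 14 mm above the bin's walls. The axes turn with the bin: x runs along the bar, towards the middle of the double-width compartment; z is up.
- carousel (a joint): angle of the round bin (rad), counter-clockwise from above positive; 0 or a whole turn when the double-width compartment is exactly under the chute. It turns both ways (stops at -7 and 7) against about 0.1 N m of friction and stays where it is left. It starts at 1.9 to 4.4, more than most wrists turn in one grasp of the knob.
- wide_middle (a point): middle of the double-width compartment, 80 mm out from the axis, 2 mm above its floor; axes as knob. The bin is 280 mm in diameter, its floor 22 mm and the top of its walls 62 mm above the table. Spokes stand every 60 degrees, but one is left out: one compartment of 120 degrees, centred on x, and four of 60.
- drop_spot (a point): point under the end of the chute where parts should land, fixed to the stand, 80 mm out from the turning axis; x points level away from the axis, up the chute; z up. The aluminium chute, 116 mm wide, climbs at 45 degrees from 120 mm off the axis (71 mm high) to 212 mm off the axis (163 mm high).
- pan_hinge (a point): middle of the hinge line of the aluminium tipping pan at the top of the chute, 215 mm from the turning axis, 165 mm above the table; axes as drop_spot, the hinge line is along y. The flat pan reaches 106 mm outward from here and is 110 mm wide, with walls 22 mm high except towards the chute.
- pan_handle (a point): centre of the pan's handle: a level dark round bar, 10 mm thick, 100 mm clear between its posts, parallel to the hinge line. With the pan flat it is 99 mm farther out than the hinge, 52 mm above it and 49 mm above the pan's floor. Grasp it from above, a finger on either side; it can turn between the fingers as the pan is raised. The axes turn with the pan.
- pan (a joint): angle of the tipping pan (rad): 0 flat, grows as the handle is raised, stop at 1.15. The pan weighs 0.3 kg and falls back when let go. The cases begin to slide at about 0.45 to 0.65, depending on their friction.
- case_a_mid (a point): centre of one of two flat black bit cases, 38 x 85 x 14 mm, about 0.1 kg, lying side by side in the pan; x is its width, y its length, z its thickness.
- case_b_mid (a point): centre of the other bit case, the same.
- key_top (a point): top of the grey round dome key, 48 mm across, on a black key box of 110 x 90 x 40 mm with an aluminium face; 55 mm above the table when untouched. It moves straight down, 9 mm in all: the resistance rises to about 7 N at 3.5 mm, then falls away (the click: about 4.5 N at 7 mm, 2.5 N at 8.5 mm); at 9 mm is a hard stop. It springs back up when let go.
- key (a joint): how far the key is pressed (m), 0 up, 0.009 at its stop.
- glue_bottle: glue bottle standing upright, 40 mm across and 128 mm high, near the key box: a bystander. Origin in the middle of its foot.
- case_a: the same bit case as case_a_mid; its origin is the middle of its underside
- case_b: the same bit case as case_b_mid; its origin is the middle of its underside

How it is judged:
On the way, in this order (a step that is already met when the one before it is completed fails the run):
1. the double-width compartment is under the end of the chute and the bin stands still (horizontal distance between wide_middle and drop_spot below 0.028 m and velocity of joint carousel between -0.1 and 0.1 rad/s), for 0.2 s.
2. both bit cases lie in the double-width compartment (x of case_a_mid in the frame of wide_middle between -0.036 and 0.06 m and y of case_a_mid in the frame of wide_middle between -0.11 and 0.11 m and z of each of case_a_mid, case_b_mid in the frame of wide_middle below 0.035 m and x of case_b_mid in the frame of wide_middle between -0.036 and 0.06 m and y of case_b_mid in the frame of wide_middle between -0.11 and 0.11 m), for 0.2 s.
3. the key has been pressed past its click (value of joint key above 0.0042 m), for 0.02 s.
At the end, for the whole second after the job is handed in: Both bit cases lie at rest inside the double-width compartment (36 mm inward to 60 mm outward of its middle, less than 35 mm above it), the middle of which is still within 28 mm (about 20 degrees) of the drop spot under the chute; the pan is flat (under 0.1 rad) and the key is up (under 2 mm) (all of step 2 and horizontal distance between wide_middle and drop_spot below 0.028 m and linear speed of each of case_a, case_b below 0.02 m/s and value of joint pan below 0.1 rad and value of joint key below 0.002 m); the robot touches nothing.
It fails at once if the key is driven down to its stop (value of joint key above 0.0088 m).
It fails at once if the key is pressed before both cases are in the compartment (value of joint key above 0.003 m and not (x of case_a_mid in the frame of wide_middle between -0.036 and 0.06 m and y of case_a_mid in the frame of wide_middle between -0.11 and 0.11 m and z of each of case_a_mid, case_b_mid in the frame of wide_middle below 0.035 m and x of case_b_mid in the frame of wide_middle between -0.036 and 0.06 m and y of case_b_mid in the frame of wide_middle between -0.11 and 0.11 m)).
It fails at once if the cases are touched by the robot (contact force between any of the arm, the fingers and case_a above 0.5 N or contact force between any of the arm, the fingers and case_b above 0.5 N).
It fails at once if the glue bottle is moved by more than 30 mm (distance of glue_bottle from where it was at the start of the episode above 0.03 m).
It also fails if it takes over 72 s, if anything falls off the work surface, if the arm or the gripper's body presses on something with over 40 N, if the wrist force passes 120 N, or if a joint passes its speed limit or range.

ROBOT

A 7-joint arm with a two-finger parallel gripper is mounted at the origin on the work surface; the furniture and walls round the work are solid. World frame = base frame: x ahead of the robot, y to its left, z up, the work surface at z = 0. Lengths are in m, angles in rad, forces in N, time in s.
With the tool pointing down it reaches from about 0.4 to 0.875 m from the base axis. Payload 19.3 kg.
Tool frame: the origin (TCP) lies between the finger pads; the fingertips stand 14 mm ahead of it and the grasp point (between the pads) lies 5 mm behind it; z points along the fingers, y is the line along which they close (so a half turn about z gives the same grasp; the last joint's range is limited). The gripper opens to 85 mm and grips with 20 to 120 N. Pads are 22 mm wide; open, the fingers measure 114 mm over their backs; the gripper's body (76 mm by 85 mm) begins 54 mm behind the grasp point. The pads swing forward as they close: fully open they stand 13 mm farther back than shut.
Start: joints at [-1.394, 0.521, -0.036, 1.599, 0.021, 1.021, -0.113], TCP at [0.153, 0.606, 0.245] pointing down, gripper open.
Joint ranges: [-2.91, 2.91], [-0.3, 2.13], [-1.5, 1.42], [0.17, 2.43], [-1.26, 4.41], [0.16, 1.93], [-2.52, 2.52]. Speed limits (rad/s): [1.89, 1.89, 2.39, 2.39, 3.01, 3.01, 3.01].

INTERFACE

Orientations are given as a unit quaternion [x, y, z, w].
In Python, from workcell import env gives the robot as it stands. The module is installed in compiled form; this text tells all that it offers.
- The arm moves only by the shell command python3 -m crank 'ROWS'. ROWS is JSON, a list that holds one entry, the list of rows, each a list of 7 numbers: the turn, a rotation vector about the world's x, y, z in rad, then the shift along the world's x, y, z in mm, then the closure, from 0 (fully open) to 1 (shut). In form: [[[rx, ry, rz, dx, dy, dz, jaw], ...]]. A call has 1 to 20 rows; each row is the pose to reach, as a shift and turn from the pose commanded when the call began; what a row does not reach only later rows make up. A row lasts 1/12 s, in which the tool goes at most 41.7 mm and 7.16 degrees, less where a joint would pass 70% of its speed; a pose out of reach is approached as far as the arm can. A call with a gripper value outside its range is refused whole. The fingers move at their own pace and stop on an object; the grip force is fixed at half the most. Time passes only in rows, so rows that repeat a pose let the fingers close. It gives the time, the measured TCP pose, the force, the opening and the grip force at its end, in the units of the state.
- env.read_state(): the state, without advancing time (a new reading comes with each control period).
- env.snapshot(name): name is "scene" or "top" or "wrist"; returns a dict with "pixels" (400x640x3 uint8, red, green, blue), "depth" (400x640 float32, m along the optical axis (not along the pixel's ray), 0 where there is no reading), "fx", "fy", "cx", "cy" (pixels), "xyz" and "rotation" of the camera in the world. Camera axes: x right, y down, z forward; pixel columns grow to the right and rows downward; lengths in m; the calibration is good to about 2 mm. The wrist camera is an equidistant fisheye: a pixel r from the principal point sees the ray r / f radians off the axis. A picture is of the moment at which its call begins.
- env.hand_in(): hands the job in; it is judged then, once.
The state is a dict: "t": time; "joints": joint angles; "qvel": joint speeds; "tau": joint torques, N m; "tcp_pos": TCP position; "tcp_rot": TCP orientation; "ft_force": force on the tool from outside, world axes, zero at the start; "torque": the same for the moment, N m; "finger_gap": finger opening in m; "grip_force": force on a finger pad.
Only numpy, scipy, OpenCV 4.12 (cv2) and the standard library are available. Lean on these libraries where they do the work, as an engineer would, in place of code of your own. Each camera call takes 0.05 s, during which the arm holds its last target. There are 200 camera calls.

## Working session

There is one attempt and no reset: what is moved stays moved. The work goes in short steps, Python scripts to look and compute and a shell command to move; the robot and the scene stay as the last step left them, time stands still between calls to the robot, and variables do not carry over. Pictures are saved under pics/ and viewed, at most 10 in all, crops included, and the job is handed in when it is done.

```bash
mkdir -p pics
python3 - <<'E'
from workcell import env
import cv2,numpy as np,pickle
print({k:np.round(v,3).tolist() for k,v in env.read_state().items()})
d={}
for n in("scene","top"):
    s=env.snapshot(n);d[n]=s
    print(n,s["fx"],s["fy"],s["cx"],s["cy"],np.round(s["xyz"],3),np.round(s["rotation"],3).tolist())
    cv2.imwrite(f"pics/{n}0.png",s["pixels"][:,:,::-1])
pickle.dump(d,open("d0.pkl","wb"))
E
```

```text
{'t': 0.0, 'joints': [-1.394, 0.522, -0.036, 1.6, 0.021, 1.021, -0.113], 'qvel': [0.0, 0.0, 0.001, 0.0, -0.0, -0.002, 0.0], 'tau': [0.001, -92.714, 1.98, -36.992, 0.018, 0.009, 0.0], 'tcp_pos': [0.153, 0.606, 0.245], 'tcp_rot': [0.123, 0.992, -0.001, -0.0], 'ft_force': [0.753, -0.173, -0.799], 'torque': [-0.047, 0.055, 0.029], 'grip_force': 0.0, 'finger_gap': 0.085}
scene 489.9246912114147 489.9246912114147 324.58145328113943 197.99685677680864 [-0.159 -1.367  0.713] [0.806, -0.223, 0.14, -0.53]
top 405.9466716962802 405.9466716962802 325.50725668230757 198.197533970761 [ 0.432 -0.189  1.27 ] [0.711, -0.702, 0.023, -0.015]
```

View pics/top0.png

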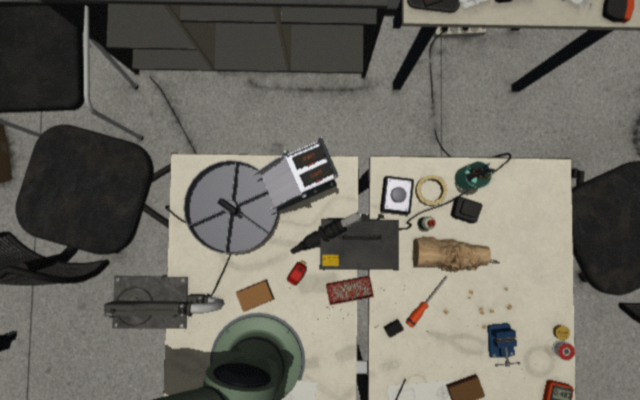

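View pics/scene0.png

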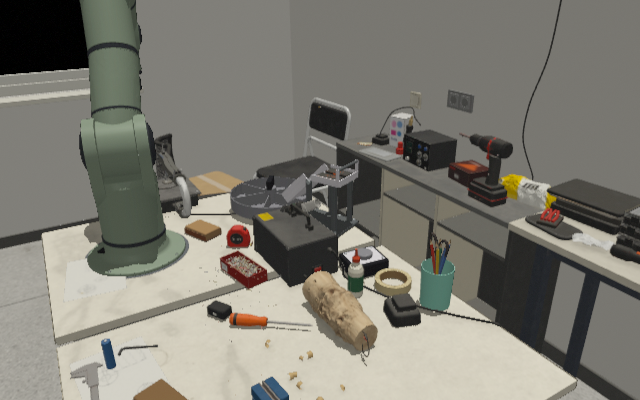

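The top view shows the bin at about (232,208), the pan at (310,165), the key box at (397,195) and the glue bottle at (427,223). The scene view shows the pan's stand and the bottle next to the box.

```bash
cat > h.py <<'E'
import numpy as np,cv2
from scipy.spatial.transform import Rotation as R
def onplane(s,uv,z):
    uv=np.atleast_2d(uv).astype(float)
    r=np.c_[(uv[:,0]-s["cx"])/s["fx"],(uv[:,1]-s["cy"])/s["fy"],np.ones(len(uv))]
    r=r@R.from_quat(s["rotation"]).as_matrix().T
    p=np.array(s["xyz"]); return p+r*((z-p[2])/r[:,2])[:,None]
def cloud(s):
    v,u=np.mgrid[:400,:640]; d=s["depth"]
    r=np.stack([(u-s["cx"])/s["fx"]*d,(v-s["cy"])/s["fy"]*d,d],-1)
    return r@R.from_quat(s["rotation"]).as_matrix().T+np.array(s["xyz"])
def rect(s,x0,x1,y0,y1,z,px):  # orthophoto on plane z, up=+x, left=+y
    n,m=int((x1-x0)/px),int((y1-y0)/px)
    w=np.array([[x1,y1,z],[x1,y0,z],[x0,y0,z],[x0,y1,z]])
    q=(w-np.array(s["xyz"]))@R.from_quat(s["rotation"]).as_matrix()
    uv=np.c_[q[:,0]/q[:,2]*s["fx"]+s["cx"],q[:,1]/q[:,2]*s["fy"]+s["cy"]].astype(np.float32)
    H=cv2.getPerspectiveTransform(uv,np.float32([[0,0],[m,0],[m,n],[0,n]]))
    return cv2.warpPerspective(s["pixels"],H,(m,n),flags=cv2.INTER_CUBIC)
E
python3 - <<'E'
from h import *
import pickle
d=pickle.load(open("d0.pkl","rb"));s=d["top"]
P=cloud(s)
for n,(u,v) in dict(wall1=(200,185),knob=(230,207),pan=(310,165),panfl=(305,150),handle=(330,165),chute=(285,190),key=(398,195),boxface=(388,182),bottle=(428,223),blk=(340,240),blk2=(390,255),tool=(350,225),table=(250,270)).items(): print(n,np.round(P[v,u],3))
c=cv2.resize(s["pixels"][130:290,165:445],None,fx=2.85,fy=2.85,interpolation=cv2.INTER_CUBIC)
cv2.imwrite("pics/crop0.png",c[:,:,::-1])
m=(s["pixels"].max(2)<60)
# bin rim: points with z 0.055..0.07
z=P[...,2]
for lo,hi in((.05,.07),(.08,.13),(.15,.19),(.19,.24)):
    k=(z>lo)&(z<hi); k[:,:165]=0;k[:,445:]=0;k[290:]=0;k[:130]=0
    n,l,st,ce=cv2.connectedComponentsWithStats(k.astype(np.uint8))
    for i in range(1,n):
        if st[i,4]>8: q=P[l==i]; print(lo,hi,st[i],np.round(q.mean(0),3),np.round(q.min(0),3),np.round(q.max(0),3))
E
```

```text
wall1 [0.533 0.184 0.025]
knob [0.465 0.071 0.108]
pan [ 0.581 -0.157  0.167]
panfl [ 0.622 -0.143  0.165]
handle [ 0.574 -0.211  0.22 ]
chute [ 0.514 -0.086  0.126]
key [ 0.509 -0.419  0.055]
boxface [ 0.549 -0.391  0.043]
bottle [ 0.426 -0.498  0.099]
blk [ 0.375 -0.243  0.12 ]
blk2 [ 0.335 -0.385  0.123]
tool [ 0.418 -0.27   0.145]
table [0.274 0.028 0.004]
0.05 0.07 [183 160  95  94 654] [0.456 0.106 0.06 ] [ 0.33  -0.058  0.05 ] [0.606 0.22  0.069]
0.05 0.07 [391 187  16  16 184] [ 0.511 -0.42   0.055] [ 0.488 -0.444  0.05 ] [ 0.533 -0.398  0.063]
0.05 0.07 [234 191  34  18  52] [0.492 0.025 0.06 ] [ 0.463 -0.027  0.051] [0.515 0.072 0.066]
0.05 0.07 [361 214   7   5  25] [ 0.444 -0.317  0.054] [ 0.438 -0.327  0.05 ] [ 0.451 -0.309  0.058]
0.05 0.07 [378 214   6   5  23] [ 0.444 -0.368  0.054] [ 0.439 -0.375  0.05 ] [ 0.451 -0.36   0.058]
0.05 0.07 [421 217   6  13  24] [ 0.426 -0.492  0.061] [ 0.408 -0.502  0.05 ] [ 0.444 -0.488  0.07 ]
0.05 0.07 [416 239  29  29 300] [ 0.337 -0.511  0.061] [ 0.295 -0.559  0.05 ] [ 0.378 -0.474  0.07 ]
0.05 0.07 [290 244  12  10  62] [ 0.343 -0
[... 458 characters left out ...]
 218  109   53 3759] [ 0.359 -0.294  0.12 ] [ 0.29  -0.444  0.08 ] [ 0.437 -0.129  0.13 ]
0.08 0.13 [424 218  11  11  84] [ 0.427 -0.503  0.095] [ 0.411 -0.518  0.08 ] [ 0.441 -0.491  0.126]
0.08 0.13 [441 253   4   6   9] [ 0.33  -0.544  0.081] [ 0.325 -0.55   0.08 ] [ 0.339 -0.54   0.084]
0.15 0.19 [ 267  141   71   62 1835] [ 0.571 -0.148  0.174] [ 0.479 -0.231  0.15 ] [ 0.643 -0.038  0.19 ]
0.15 0.19 [335 212  27  20 224] [ 0.429 -0.264  0.159] [ 0.401 -0.299  0.15 ] [ 0.454 -0.228  0.178]
0.15 0.19 [342 236  38   4 114] [ 0.383 -0.297  0.162] [ 0.38  -0.348  0.152] [ 0.388 -0.247  0.168]
0.19 0.24 [318 137  21  41 170] [ 0.595 -0.205  0.22 ] [ 0.544 -0.232  0.204] [ 0.648 -0.178  0.226]
```

View pics/crop0.png

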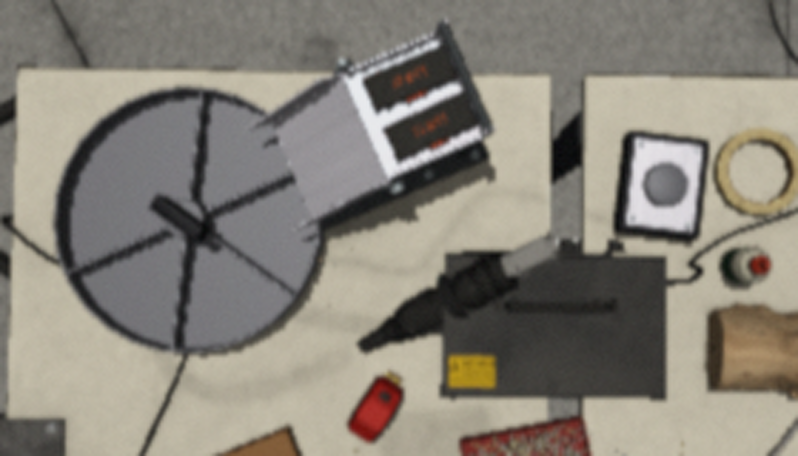

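The bin has spokes at crop (205,95), (292,180), (292,292), (182,350) and (70,270). The missing one is upper-left, and the bar runs from (155,200) to (215,240) in that direction. Next I fit the axis, bar, chute direction, handle and key.

```bash
cat > m.py <<'E'
from h import *
import pickle
from scipy.optimize import least_squares
d=pickle.load(open("d0.pkl","rb"));s=d["top"];P=cloud(s);z=P[...,2]
def sel(lo,hi,x0,x1,y0,y1): return P[(z>lo)&(z<hi)&(P[...,0]>x0)&(P[...,0]<x1)&(P[...,1]>y0)&(P[...,1]<y1)]
q=sel(.055,.068,.3,.63,-.08,.24)[:,:2]
f=least_squares(lambda c:np.hypot(*(q-c[:2]).T)-.14,[.465,.075],loss="soft_l1",f_scale=.002)
c=f.x; r=np.hypot(*(q-c).T); print("axis",c,"rim n",(abs(r-.14)<.006).sum(),np.median(r))
k=sel(.095,.115,.42,.51,.02,.12)
w,V=np.linalg.eigh(np.cov(k[:,:2].T)); e=V[:,1]; a=(k[:,:2]-k[:,:2].mean(0))@V
print("bar mean",k.mean(0),"len/wid",np.ptp(a,0),"dir deg",np.degrees(np.arctan2(e[1],e[0])))
h=sel(.206,.23,.5,.68,-.25,-.15); (_,_),V=np.linalg.eigh(np.cov(h[:,:2].T))
t=V[:,1]; print("handle mean",h.mean(0),"mid",((h[:,:2]@t).max()+(h[:,:2]@t).min())/2*t+np.median(h[:,:2]@V[:,0])*V[:,0],"len",np.ptp(h[:,:2]@t),"dir",np.degrees(np.arctan2(t[1],t[0])))
ky=sel(.049,.06,.47,.55,-.46,-.38); print("key",ky.mean(0),ky[:,2].max(),np.ptp(ky,0),"mid",(ky.max(0)+ky.min(0))/2)
for n,p in(("handle",h.mean(0)),):
    v=p[:2]-c;print("r",np.hypot(*v),"chute deg",np.degrees(np.arctan2(v[1],v[0])))
ch=sel(.075,.16,.42,.62,-.12,.03); rr=ch[:,:2]-c; print("chute dir",np.degrees(np.arctan2(*rr.mean(0)[::-1])))
b=sel(.03,.13,.4,.45,-.53,-.48);print("bottle",b.mean(0))
E
python3 m.py
```

```text
axis [0.46864781 0.08025216] rim n 332 0.1357244736211092
bar mean [0.46673891 0.07934994 0.10833372] len/wid [0.01808358 0.05863125] dir deg 54.60077851090117
handle mean [ 0.59576569 -0.20485435  0.22032027] mid [ 0.59624949 -0.20457953] len 0.11094249473695533 dir -155.4957905437748
key [ 0.51032416 -0.42031068  0.05432547] 0.05929824012697971 [0.04552751 0.04583508 0.01007688] mid [ 0.51061067 -0.42105639  0.0542598 ]
r 0.3121612972158627 chute deg -65.9697715507459
chute dir -64.61738305547483
bottle [ 0.42645836 -0.50006944  0.07907092]
```

Run:
```python
from h import *
import pickle
d=pickle.load(open("d0.pkl","rb"))
for n in d:
    P=cloud(d[n]).reshape(-1,3)
    print(n)
    for t in np.linspace(0,1,11):
        p=np.array([.153,.606])+t*np.array([.315,-.526])
        k=P[np.hypot(*(P[:,:2]-p).T)<.11]
        print(np.round(p,2),len(k),np.round(np.percentile(k[:,2],[5,50,95,100]),2) if len(k) else "")
P=cloud(d["top"])[275:328,105:222].reshape(-1,3);print(np.round(P[P[:,2]>.1].min(0),2),np.round(P.max(0),2),np.round(P[P[:,2]>.15].min(0),2))
```

```text
scene
[0.15 0.61] 239 [-0.01  0.52  0.58  0.6 ]
[0.18 0.55] 265 [0.   0.55 0.61 0.64]
[0.22 0.5 ] 309 [0.06 0.55 0.64 0.66]
[0.25 0.45] 295 [0.06 0.56 0.65 0.67]
[0.28 0.4 ] 189 [0.06 0.06 0.65 0.67]
[0.31 0.34] 238 [-0.    0.    0.06  0.06]
[0.34 0.29] 461 [-0.    0.    0.06  0.06]
[0.37 0.24] 752 [-0.    0.    0.06  0.06]
[0.4  0.19] 1058 [-0.    0.04  0.06  0.08]
[0.44 0.13] 1270 [0.02 0.05 0.09 0.11]
[0.47 0.08] 904 [0.02 0.05 0.1  0.11]
top
[0.15 0.61] 1618 [-0.76 -0.14  0.3   0.33]
[0.18 0.55] 1409 [-0.76 -0.12  0.3   0.33]
[0.22 0.5 ] 1066 [-0.75  0.02  0.31  0.33]
[0.25 0.45] 803 [0.06 0.06 0.17 0.21]
[0.28 0.4 ] 1275 [0.06 0.06 0.17 0.21]
[0.31 0.34] 1611 [-0.    0.06  0.06  0.17]
[0.34 0.29] 2028 [-0.    0.    0.06  0.07]
[0.37 0.24] 2937 [-0.    0.    0.05  0.07]
[0.4  0.19] 3720 [-0.    0.02  0.06  0.11]
[0.44 0.13] 3952 [0.02 0.02 0.08 0.12]
[0.47 0.08] 4039 [0.02 0.02 0.08 0.12]
[ 0.16 -0.19  0.1 ] [0.43 0.87 1.27] [ 0.16 -0.19  0.15]
```

```bash
python3 -m crank '[[[0,0,0,0,0,40,0],[0,0,0,0,0,80,0],[0,0,0,0,0,100,0],[0,0,0.12,20,-33,100,0],[0,0,0.24,40,-67,100,0],[0,0,0.36,60,-100,100,0],[0,0,0.48,80,-134,100,0],[0,0,0.6,100,-167,100,0],[0,0,0.7,120,-200,100,0],[0,0,0.8,140,-234,100,0],[0,0,0.9,160,-267,90,0],[0,0,1.0,180,-301,80,0],[0,0,1.1,200,-334,60,0],[0,0,1.2,220,-367,30,0],[0,0,1.2,240,-401,0,0],[0,0,1.2,260,-434,-20,0],[0,0,1.2,280,-468,-40,0],[0,0,1.2,300,-501,-45,0],[0,0,1.2,315,-526,-45,0],[0,0,1.2,315,-526,-45,0]]]'
python3 - <<'E'
from workcell import env
import cv2,numpy as np,pickle
s=env.read_state();print(np.round(s["joints"],3),np.round(s["tcp_pos"],4),np.round(s["tcp_rot"],4))
w=env.snapshot("wrist");pickle.dump(w,open("w1.pkl","wb"))
cv2.imwrite("pics/w1.png",w["pixels"][:,:,::-1]);print(w["fx"],w["cx"],w["cy"],w["xyz"])
E
```

```text
t: 1.77
tcp_pos: [0.4693, 0.0746, 0.1991]
tcp_rot: [-0.456, 0.89, -0.001, -0.001]
ft_force: [-0.2, -0.4, 0.9]
finger_gap: 0.0853
grip_force: 0.0
[-0.349  0.352  0.082  2.034 -0.038  0.759  2.275] [0.4693 0.0746 0.1991] [-4.565e-01  8.897e-01 -8.000e-04 -9.000e-04]
309.70691628693146 319.08982449688256 196.50549808964075 [0.42983729 0.01967754 0.32751333]
```

View pics/w1.png

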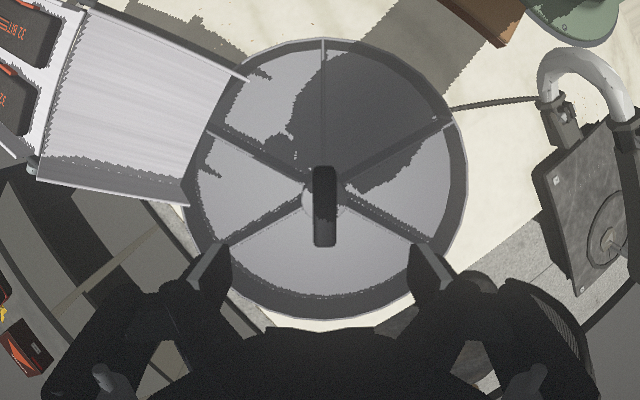

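The wrist view shows the bar vertical at (324,206), centred between the fingers at (215,270) and (430,270). It's aligned, so I lower and grip.

```bash
python3 -m crank '[[[0,0,0,0,0,-35,0],[0,0,0,0,0,-70,0],[0,0,0,0,0,-100,0],[0,0,0,0,0,-106,0],[0,0,0,0,0,-106,1],[0,0,0,0,0,-106,1],[0,0,0,0,0,-106,1],[0,0,0,0,0,-106,1],[0,0,0,0,0,-106,1],[0,0,0,0,0,-106,1]]]'
```

```text
t: 2.65
tcp_pos: [0.4685, 0.08, 0.0954]
tcp_rot: [-0.459, 0.889, -0.0, 0.001]
ft_force: [-5.1, 1.6, 16.9]
finger_gap: 0.0173
grip_force: 58.0
```

```bash
python3 -m crank '[[[0,0,-0.06,0,0,0,1],[0,0,-0.17,0,0,0,1],[0,0,-0.29,0,0,0,1],[0,0,-0.41,0,0,0,1],[0,0,-0.53,0,0,0,1],[0,0,-0.65,0,0,0,1],[0,0,-0.77,0,0,0,1],[0,0,-0.89,0,0,0,1],[0,0,-1.01,0,0,0,1],[0,0,-1.13,0,0,0,1],[0,0,-1.25,0,0,0,1],[0,0,-1.37,0,0,0,1],[0,0,-1.49,0,0,0,1],[0,0,-1.61,0,0,0,1],[0,0,-1.73,0,0,0,1],[0,0,-1.85,0,0,0,1],[0,0,-1.96,0,0,0,1],[0,0,-2.05,0,0,0,1],[0,0,-2.1,0,0,0,1],[0,0,-2.1,0,0,0,1]]]'
python3 -m crank '[[[0,0,0,0,0,0,1],[0,0,0,0,0,0,0],[0,0,0,0,0,0,0],[0,0,0,0,0,0,0],[0,0,0,0,0,0,0],[0,0,0,0,0,40,0],[0,0,0,0,0,80,0],[0,0,0,0,0,120,0],[0,0,0,0,0,160,0],[0,0,0,0,0,180,0]]]'
python3 - <<'E'
from workcell import env
import cv2,numpy as np,pickle
w=env.snapshot("wrist");pickle.dump(w,open("w2.pkl","wb"))
cv2.imwrite("pics/w2.png",w["pixels"][:,:,::-1]);print(env.read_state()["joints"])
E
```

```text
t: 4.32
tcp_pos: [0.4685, 0.0809, 0.0954]
tcp_rot: [0.544, 0.839, 0.001, 0.0]
ft_force: [-2.8, 4.0, 21.3]
finger_gap: 0.0173
grip_force: 59.9
t: 5.15
tcp_pos: [0.4684, 0.0795, 0.278]
tcp_rot: [0.543, 0.84, 0.001, 0.001]
ft_force: [0.3, -0.9, 1.2]
finger_gap: 0.0852
grip_force: 0.0
[-1.02617223  0.36234744  0.95464452  1.97208646 -0.35867773  0.97906422
  0.52412461]
```

View pics/w2.png

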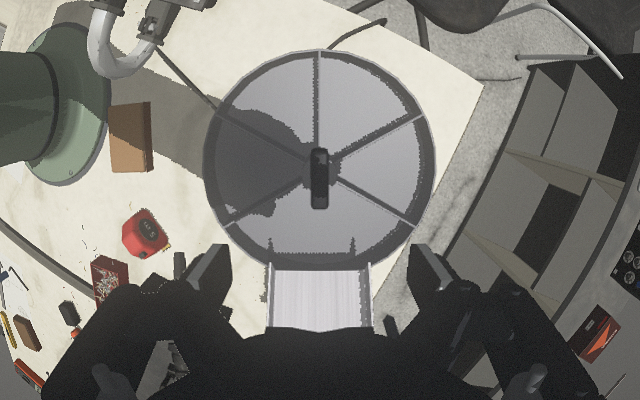

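The bin is aligned: the bar at (319,180) is on the mid-line of the chute, whose edges are at (269,265) and (371,265). Next I hover over the handle.

```bash
python3 -m crank '[[[0,0,-0.1,10,-22,15,0],[0,0,-0.2,22,-48,26,0],[0,0,-0.3,34,-75,26,0],[0,0,-0.42,46,-102,26,0],[0,0,-0.54,58,-129,26,0],[0,0,-0.66,70,-155,26,0],[0,0,-0.78,82,-180,26,0],[0,0,-0.9,94,-207,26,0],[0,0,-1.02,106,-234,26,0],[0,0,-1.14,118,-260,26,0],[0,0,-1.26,129,-285,26,0],[0,0,-1.38,129,-285,26,0],[0,0,-1.5,129,-285,26,0],[0,0,-1.57,129,-285,26,0],[0,0,-1.57,129,-285,26,0],[0,0,-1.57,129,-285,26,0]]]'
python3 - <<'E'
from workcell import env
import cv2,numpy as np,pickle
w=env.snapshot("wrist");pickle.dump(w,open("w3.pkl","wb"))
cv2.imwrite("pics/w3.png",w["pixels"][:,:,::-1]);s=env.read_state();print(np.round(s["joints"],2),np.round(s["tcp_pos"],4))
E
```

```text
t: 6.53
tcp_pos: [0.5966, -0.2049, 0.2999]
tcp_rot: [0.977, 0.212, -0.0, -0.0]
ft_force: [-0.5, -0.0, -0.1]
finger_gap: 0.0856
grip_force: 0.0
[-0.41  0.79  1.2   1.55 -0.75  1.32 -0.27] [ 0.5967 -0.2048  0.3001]
```

View pics/w3.png

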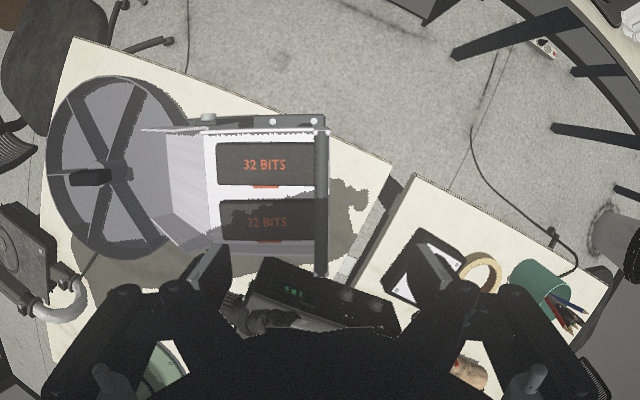

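The handle runs vertically at column 320 from row 130 to 275. It's centred between the fingers (210/435), so I lower and grasp.

```bash
python3 -m crank '[[[0,0,0,0,0,-30,0],[0,0,0,0,0,-60,0],[0,0,0,0,0,-80,0],[0,0,0,0,0,-87,0],[0,0,0,0,0,-87,1],[0,0,0,0,0,-87,1],[0,0,0,0,0,-87,1],[0,0,0,0,0,-87,1],[0,0,0,0,0,-87,1],[0,0,0,0,0,-87,1],[0,0,0,0,0,-87,1]]]'
```

```text
t: 7.5
tcp_pos: [0.5973, -0.2059, 0.2141]
tcp_rot: [0.978, 0.211, 0.001, 0.001]
ft_force: [4.9, -7.7, 1.1]
finger_gap: 0.0076
grip_force: 58.5
```

```bash
python3 -m crank '[[[0,0,0,-1,2.5,4.7,1],[0,0,0,-2.4,5.2,9.5,1],[0,0,0,-3.7,8.2,14.2,1],[0,0,0,-5.1,11.2,18.7,1],[0,0,0,-6.6,14.5,23,1],[0,0,0,-8.2,18,26.9,1],[0,0,0,-9.9,21.7,30.7,1],[0,0,0,-11.6,25.5,34.4,1],[0,0,0,-11.6,25.5,34.4,1]]]'
```

```text
t: 8.25
tcp_pos: [0.586, -0.1808, 0.2496]
tcp_rot: [0.978, 0.211, 0.001, 0.002]
ft_force: [4.7, -9.9, 7.7]
finger_gap: 0.008
grip_force: 59.2
```

```bash
python3 -m crank '[[[0,0,0,-1.8,4,3.4,1],[0,0,0,-3.7,8.2,6.6,1],[0,0,0,-5.7,12.5,9.6,1],[0,0,0,-7.7,17,12.4,1],[0,0,0,-7.7,17,12.4,1],[0,0,0,-7.7,17,12.4,1],[0,0,0,-9.8,21.5,14.8,1],[0,0,0,-11.9,26.2,17.1,1],[0,0,0,-11.9,26.2,17.1,1],[0,0,0,-11.9,26.2,17.1,1],[0,0,0,-14,31,19,1],[0,0,0,-16.2,35.8,20.8,1],[0,0,0,-16.2,35.8,20.8,1],[0,0,0,-16.2,35.8,20.8,1],[0,0,0,-16.2,35.8,20.8,1],[0,0,0,-16.2,35.8,20.8,1]]]'
python3 - <<'E'
from workcell import env
import cv2,numpy as np,pickle
s=env.snapshot("top");pickle.dump(s,open("t2.pkl","wb"))
w=env.snapshot("wrist")
a=cv2.resize(s["pixels"][130:290,165:445],(640,366),interpolation=cv2.INTER_CUBIC)
b=w["pixels"][40:270]
cv2.imwrite("pics/t2.png",np.vstack([a,b])[:598,:,::-1])
E
```

```text
t: 9.58
tcp_pos: [0.5698, -0.1451, 0.2702]
tcp_rot: [0.978, 0.211, 0.001, 0.002]
ft_force: [3.1, -5.7, 13.9]
finger_gap: 0.0078
grip_force: 62.5
```

View pics/t2.png

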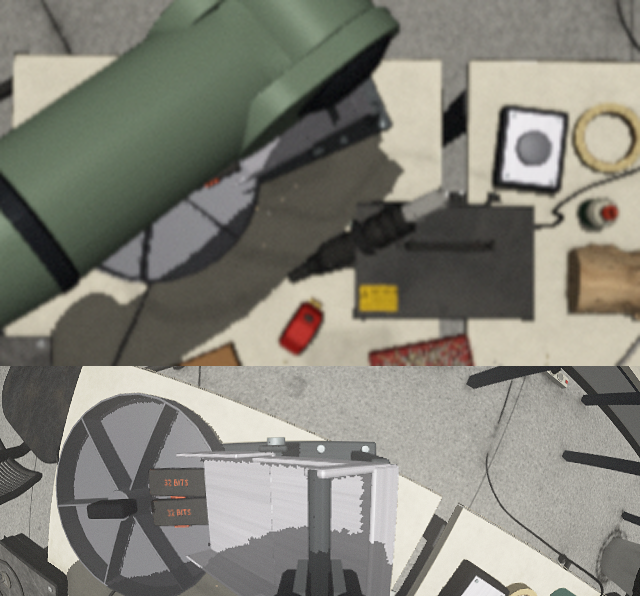

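The cases have left the pan and lie at (175,482) and (180,512) in this picture, with their outer ends hidden under or at the chute's end. I measure their heights from the wrist depth.

```bash
cat >> h.py <<'E'
def wcloud(w):
    v,u=np.mgrid[:400,:640]; x=(u-w["cx"]);y=(v-w["cy"]);r=np.hypot(x,y)+1e-9;t=r/w["fx"];d=w["depth"]
    k=np.tan(t)*d/r
    return np.stack([x*k,y*k,d],-1)@R.from_quat(w["rotation"]).as_matrix().T+np.array(w["xyz"])
def polar(w,ax=(.468,.0803),ang=-65.6):
    P=wcloud(w); c,s=np.cos(np.radians(ang)),np.sin(np.radians(ang)); q=P-np.array([*ax,0])
    return np.stack([q[...,0]*c+q[...,1]*s,-q[...,0]*s+q[...,1]*c,P[...,2]],-1)
E
python3 - <<'E'
from workcell import env
from h import *
import pickle
w=env.snapshot("wrist");pickle.dump(w,open("w4.pkl","wb"))
Q=polar(w);print("t",env.read_state()["t"])
for v in (140,156,172,186):
    print(v,[(u,*(np.round(Q[v,u]*1000).astype(int).tolist())) for u in range(100,260,10)])
cv2.imwrite("pics/w4.png",cv2.resize(w["pixels"][20:240,40:360],(800,550),interpolation=cv2.INTER_CUBIC)[:,:,::-1])
E
```

```text
t 9.7333
140 [(100, -69, 49, 22), (110, -25, 49, 52), (120, -23, 46, 32), (130, -13, 44, 21), (140, 29, 46, 59), (150, 26, 43, 29), (160, 38, 41, 22), (170, 54, 40, 22), (180, 69, 40, 22), (190, 83, 39, 22), (200, 97, 38, 22), (210, 133, 42, 83), (220, 150, 43, 100), (230, 164, 44, 114), (240, 178, 45, 128), (250, 190, 46, 141)]
156 [(100, -74, 25, 21), (110, -53, 24, 21), (120, -13, 26, 49), (130, -11, 23, 27), (140, 16, 24, 42), (150, 27, 22, 35), (160, 44, 22, 36), (170, 58, 21, 35), (180, 73, 20, 36), (190, 87, 20, 35), (200, 101, 19, 34), (210, 131, 25, 79), (220, 149, 27, 99), (230, 164, 29, 114), (240, 177, 31, 128), (250, 189, 32, 139)]
172 [(100, -74, 2, 25), (110, -11, 11, 77), (120, 5, 10, 77), (130, 19, 9, 74), (140, 21, 5, 54), (150, 20, -1, 27), (160, 33, -2, 20), (170, 54, -1, 30), (180, 70, -1, 33), (190, 85, -1, 33), (200, 98, -2, 33), (210, 130, 7, 80), (220, 147, 10, 97), (230, 162, 13, 112), (240, 176, 16, 126), (250, 188, 18, 140)]
186 [(100, -6, 0, 108), (110, 11, 0, 109), (120, 25, 0, 108), (130, 31, -3, 95), (140, 12, -16, 45), (150, 15, -21, 23), (160, 39, -18, 35), (170, 54, -18, 36), (180, 69, -19, 36), (190, 84, -19, 35), (200, 98, -19, 36), (210, 128, -9, 79), (220, 145, -5, 95), (230, 161, -1, 110), (240, 175, 2, 125), (250, 187, 5, 137)]
```

View pics/w4.png

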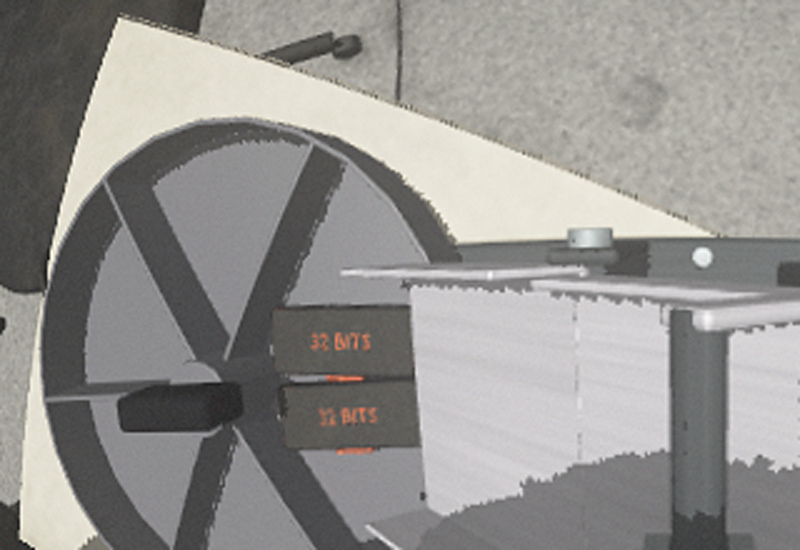

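Both cases lie flat: their tops are 36 mm high, they start 38 mm out, and they sit about ±20 mm either side of centre. I lower the pan on the reverse arc and release.

```bash
python3 -m crank '[[[0,0,0,2.1,-4.8,-1.8,1],[0,0,0,4.3,-9.6,-3.7,1],[0,0,0,6.4,-14.2,-6,1],[0,0,0,8.5,-18.8,-8.4,1],[0,0,0,10.5,-23.2,-11.3,1],[0,0,0,12.5,-27.6,-14.2,1],[0,0,0,14.4,-31.8,-17.4,1],[0,0,0,16.2,-35.8,-20.8,1],[0,0,0,18,-39.6,-24.5,1],[0,0,0,19.6,-43.3,-28.3,1],[0,0,0,21.2,-46.8,-32.4,1],[0,0,0,22.7,-50.1,-36.5,1],[0,0,0,24.1,-53.2,-41,1],[0,0,0,25.4,-56.1,-45.7,1],[0,0,0,26.6,-58.8,-50.4,1],[0,0,0,27.8,-61.3,-54.5,1],[0,0,0,27.8,-61.3,-55,1],[0,0,0,27.8,-61.3,-55,1]]]'
```

```text
t: 11.23
tcp_pos: [0.597, -0.2054, 0.2132]
tcp_rot: [0.978, 0.211, 0.0, 0.0]
ft_force: [3.5, -4.2, 2.9]
finger_gap: 0.0079
grip_force: 66.0
```

```bash
python3 -m crank '[[[0,0,0,0,0,0,0],[0,0,0,0,0,0,0],[0,0,0,0,0,0,0],[0,0,0,0,0,0,0],[0,0,0,0,0,30,0],[0,0,0,0,0,65,0],[0,0,0,0,0,90,0],[0,0,0,-13,-33,90,0],[0,0,0,-27,-68,90,1],[0,0,0,-41,-104,90,1],[0,0,0,-55,-140,90,1],[0,0,0,-70,-176,90,1],[0,0,0,-86,-213,80,1],[0,0,0,-86.5,-216,45,1],[0,0,0,-86.5,-216,10,1],[0,0,0,-86.5,-216,-25,1],[0,0,0,-86.5,-216,-60,1],[0,0,0,-86.5,-216,-90,1],[0,0,0,-86.5,-216,-113,1],[0,0,0,-86.5,-216,-113,1]]]'
python3 - <<'E'
from workcell import env
from h import *
import pickle
s=env.read_state();print(np.round(s["tcp_pos"],4),np.round(s["ft_force"],2),s["finger_gap"])
w=env.snapshot("wrist");pickle.dump(w,open("w5.pkl","wb"));t=env.snapshot("top");pickle.dump(t,open("t5.pkl","wb"))
cv2.imwrite("pics/w5.png",w["pixels"][:,:,::-1])
P=cloud(t);z=P[...,2];h=P[(z>.19)&(z<.24)&(P[...,0]>.5)&(P[...,0]<.68)&(P[...,1]>-.26)&(P[...,1]<-.1)];print("handle",len(h),h.mean(0) if len(h) else "")
E
```

```text
t: 12.9
tcp_pos: [0.5089, -0.4192, 0.096]
tcp_rot: [0.978, 0.211, -0.002, -0.002]
ft_force: [0.9, -0.4, -0.2]
finger_gap: -0.0001
grip_force: 0.0
[ 0.5089 -0.4192  0.096 ] [ 0.89 -0.43 -0.16] -0.00010633783871943197
handle 164 [ 0.59836744 -0.20335652  0.22011402]
```

View pics/w5.png

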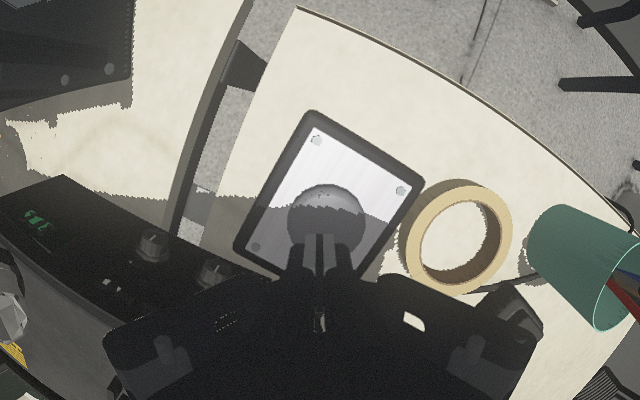

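The closed fingertips are above the dome at (325,215), inside its outline. I descend to just above it, then go down in small steps.

```bash
python3 -m crank '[[[0,0,0,1.5,-1.5,-10,1],[0,0,0,1.5,-1.5,-18,1],[0,0,0,1.5,-1.5,-23,1],[0,0,0,1.5,-1.5,-24,1],[0,0,0,1.5,-1.5,-24,1],[0,0,0,1.5,-1.5,-24,1]]]'
python3 -m crank '[[[0,0,0,0,0,-1,1],[0,0,0,0,0,-2,1],[0,0,0,0,0,-2,1],[0,0,0,0,0,-2,1]]]'
python3 -m crank '[[[0,0,0,0,0,-1,1],[0,0,0,0,0,-1,1],[0,0,0,0,0,-1,1]]]'
```

```text
t: 13.5
tcp_pos: [0.5118, -0.4226, 0.0768]
tcp_rot: [0.978, 0.211, 0.0, 0.0]
ft_force: [0.9, 0.3, -0.1]
finger_gap: 0.0001
grip_force: 0.0
t: 13.83
tcp_pos: [0.5117, -0.4225, 0.0745]
tcp_rot: [0.978, 0.211, 0.0, 0.0]
ft_force: [0.1, -0.5, -0.7]
finger_gap: 0.0002
grip_force: 0.0
t: 14.08
tcp_pos: [0.5117, -0.4224, 0.0735]
tcp_rot: [0.978, 0.211, -0.0, -0.0]
ft_force: [0.1, 0.1, 0.0]
finger_gap: 0.0001
grip_force: 0.0
```

```bash
python3 -m crank '[[[0,0,0,0,0,-2,1],[0,0,0,0,0,-4,1],[0,0,0,0,0,-5,1],[0,0,0,0,0,-5,1],[0,0,0,0,0,-5,1]]]'
python3 -m crank '[[[0,0,0,0,0,-1,1],[0,0,0,0,0,-1,1],[0,0,0,0,0,-1,1]]]'
python3 -m crank '[[[0,0,0,0,0,-1,1],[0,0,0,0,0,-1,1],[0,0,0,0,0,-1,1]]]'
```

```text
t: 14.5
tcp_pos: [0.5118, -0.4225, 0.0686]
tcp_rot: [0.978, 0.211, 0.0, 0.0]
ft_force: [-0.9, 1.1, 3.1]
finger_gap: -0.0
grip_force: 1.9
t: 14.75
tcp_pos: [0.5117, -0.4225, 0.0676]
tcp_rot: [0.978, 0.211, 0.0, 0.0]
ft_force: [0.0, 1.7, 5.7]
finger_gap: 0.0004
grip_force: 2.6
t: 15.0
tcp_pos: [0.5117, -0.4225, 0.0666]
tcp_rot: [0.978, 0.211, 0.0, 0.0]
ft_force: [-0.7, 1.8, 6.3]
finger_gap: 0.0002
grip_force: 2.9
```

```bash
python3 -m crank '[[[0,0,0,0,0,-1,1],[0,0,0,0,0,-1,1],[0,0,0,0,0,-1,1]]]'
python3 -m crank '[[[0,0,0,0,0,-1,1],[0,0,0,0,0,-1,1],[0,0,0,0,0,-1,1]]]'
```

```text
t: 15.25
tcp_pos: [0.5118, -0.4225, 0.0657]
tcp_rot: [0.978, 0.211, 0.0, 0.0]
ft_force: [-0.7, 0.5, 5.9]
finger_gap: -0.0002
grip_force: 3.0
t: 15.5
tcp_pos: [0.5118, -0.4225, 0.0646]
tcp_rot: [0.978, 0.211, 0.0, 0.0]
ft_force: [-0.3, 1.4, 6.0]
finger_gap: -0.0001
grip_force: 2.8
```

```bash
python3 -m crank '[[[0,0,0,0,0,-1,1],[0,0,0,0,0,-1,1],[0,0,0,0,0,-1,1]]]'
```

```text
t: 15.75
tcp_pos: [0.5117, -0.4225, 0.0636]
tcp_rot: [0.978, 0.211, 0.0, 0.0]
ft_force: [0.6, -0.1, 4.7]
finger_gap: -0.0001
grip_force: 2.4
```

The force fell to 4.7 N past its peak, which puts the key at about 6.6 mm: it has clicked. I retract.

```bash
python3 -m crank '[[[0,0,0,0,0,10,1],[0,0,0,0,0,40,1],[0,0,0,0,0,80,1],[0,0,0,0,0,120,1],[0,0,0,0,0,160,1],[0,0,0,0,0,200,1],[0,0,0,10,-20,220,1],[0,0,0,10,-20,220,1],[0,0,0,10,-20,220,1],[0,0,0,10,-20,220,1]]]'
python3 - <<'E'
from workcell import env
from h import *
import pickle
s=env.snapshot("top");P=cloud(s);z=P[...,2]
def sel(lo,hi,x0,x1,y0,y1): return P[(z>lo)&(z<hi)&(P[...,0]>x0)&(P[...,0]<x1)&(P[...,1]>y0)&(P[...,1]<y1)]
for n,a in dict(handle=(.19,.24,.5,.68,-.26,-.14),bar=(.095,.115,.42,.51,.02,.12),key=(.047,.065,.485,.535,-.445,-.395),bottle=(.03,.13,.4,.45,-.53,-.48)).items():
    q=sel(*a);print(n,len(q),np.round(q.mean(0),3) if len(q) else "")
cv2.imwrite("pics/end.png",cv2.resize(s["pixels"][130:290,165:445],(798,456),interpolation=cv2.INTER_CUBIC)[:,:,::-1])
E
```

```text
t: 16.58
tcp_pos: [0.5213, -0.4421, 0.283]
tcp_rot: [0.978, 0.211, -0.0, -0.0]
ft_force: [1.2, -0.0, -0.3]
finger_gap: -0.0001
grip_force: 0.0
handle 175 [ 0.596 -0.204  0.22 ]
bar 0 
key 0 
bottle 100 [ 0.42  -0.502  0.085]
```

View pics/end.png

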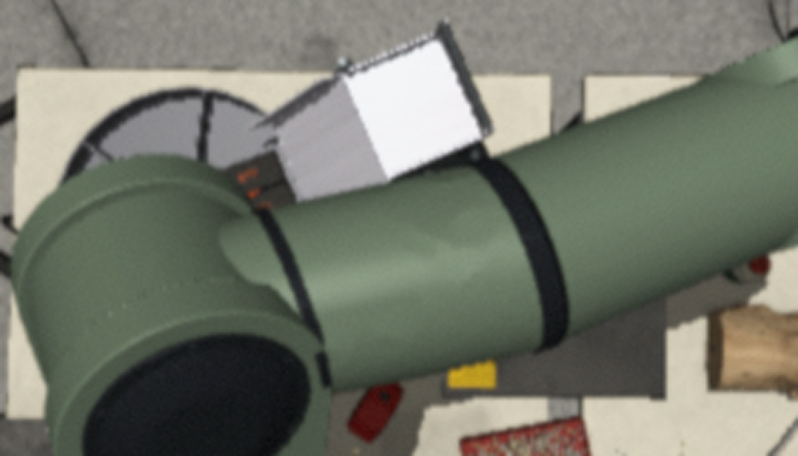

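The pan is flat with the handle at its starting position, and both cases are in the compartment at (260,180). The bottle is unmoved and the arm is clear, so I hand in.

```bash
python3 -c "
from workcell import env
print(env.hand_in())"
```

```text
the job is handed in; nothing more can be done
None
```

I carried out every step and handed the job in at about 17 s of robot time; no verdict came back. The bin is aligned under the chute, both cases lie in the double-width compartment, the pan is flat, and the key was pressed past its click to about 6.6 mm and released.

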